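Raise the guard sash to its set height and bolt it

TASK

Open the clear guard sash on the optical bench: push up from under its lip until it meets the rubber pad of the stop that marks the set height, and keep pressing it home with a steady push of about 12 N (never more than 18 N) for a second. Leave the sash up there, then push the small bolt sideways fully home beneath the end of the lip, without slamming it (never more than 30 N), and take the hand away. Do not knock the things lying around it.

Things in the scene. Friction and masses are not known exactly. Their poses are not given: they have to be found in the camera images.
- shield: Free-standing frame, fixed to the bench: base block 85 x 400 mm, 50 mm high (15 mm in front of the origin to 70 mm behind), two 30 mm square posts centred 165 mm left and right and 20 mm behind the origin, head bar 470 to 505 mm up. Origin on the bench midway between the posts; x points away from the robot through the sash, y left along the sash, z up. All axes below are parallel to these.
- sash: Clear sash 290 mm wide, 190 mm tall, sliding straight up. Spring-balanced (0.6 kg), it stays where left; moving it takes 1 to 6 N (hidden). A flat lip, 290 mm long, 10 mm thick, front edge rounded, stands 40 mm out from its lower edge to the robot. Origin: middle of the lip's front edge at the underside, where to push; free beneath. Starts 125 to 145 mm over the bench; must rise 80 to 160 mm.
- stop: Grey stop unit, 24 mm wide, 78 mm high, clamped on the right post at a height that differs each time. Its arm reaches over the right end of the lip; a screw through it carries a hard rubber pad 16 mm across, facing down. Origin: below the pad, in line with it. The screw setting is not measured: the pad is 0 to 20 mm above the origin. Home: pad gets over 5 N for 0.6 s (push less the sash's 1 to 6 N).
- lip_end (a point): The point on top of the lip, near its right end, that meets the middle of the rubber pad. It lies 18 mm behind, 128 mm to the right of and 9 mm above the sash's origin; the lip is 9 mm thick here. When the sash is home this point is 0 to 20 mm above the stop unit's origin.
- bolt_tab (a point): Middle of the right-hand (-y) face of the bolt's upright steel thumb tab, 34 mm deep (x), 34 mm high, 8 mm thick (y), standing out in front of the stop unit towards the robot; with the bolt drawn 55 mm in front of, 96 mm right of and 18 mm below the stop unit's origin. Free space to its right, in front, above and below. Push this face to the left (+y of the frame).
- bolt (a joint): Travel of the bolt in m: 0 drawn (starts at 0 to 0.003), 0.030 fully home at its end stop. Moves left, +y of the frame, needs about 2 N, stays where left. Its 10 mm round shank passes 4 to 24 mm beneath the lip when the sash is home, its top 13 mm below the stop unit's origin; if the sash sinks 5 to 20 mm below that origin it meets the lip's end.
- jar: Amber glass jar, 52 mm across and 85 mm tall, standing left of the frame; bystander. Origin: centre of its underside.
- dish: Clear shallow dish, 84 mm across and 20 mm tall, left in front of the frame; bystander. Origin: centre of its underside.
- driver: Screwdriver 170 mm long with a black handle, lying right of the frame; bystander. Origin: underside.
- lens: Steel microscope objective, 38 mm across and 45 mm tall, right in front of the frame; bystander. Origin: centre of its underside.

How it is judged:
On the way, in this order (a step that is already met when the one before it is completed fails the run):
1. the sash is pressed up against the rubber stop (pad force above 5 N for 0.6 s), the bolt still drawn (contact force between sash and stop above 5 N and z of lip_end in the frame of stop above -0.005 m and value of joint bolt below 0.006 m), for 0.6 s.
2. the bolt is pushed home beneath the lip with the sash up (value of joint bolt above 0.027 m and z of lip_end in the frame of stop above -0.005 m), for 0.2 s.
At the end, for the whole second after the job is handed in: The sash stands at rest with its lip above the bolt (lip_end not more than 5 mm below the stop unit's origin), and the bolt is within 3 mm of fully home beneath the lip (all of step 2 and linear speed of sash below 0.005 m/s); the robot touches nothing.
It fails at once if the sash is pushed with more than 18 N (contact force between sash and the fingers above 18 N or contact force between sash and the arm above 18 N).
It fails at once if the stop unit or its bolt is pushed with more than 30 N (contact force between stop and the fingers above 30 N or contact force between stop and the arm above 30 N).
It fails at once if a bystander is knocked away (more than 25 mm) (distance of any of jar, dish, driver, lens from where it was at the start of the episode above 0.025 m).
It also fails if it takes over 72 s, if anything falls off the work surface, if the arm or the gripper's body presses on something with over 40 N, if the wrist force passes 120 N, or if a joint passes its speed limit or range.

ROBOT

A 7-joint arm with a two-finger parallel gripper is mounted at the origin on the work surface. World frame = base frame: x ahead of the robot, y to its left, z up, the work surface at z = 0. Lengths are in m, angles in rad, forces in N, time in s.
With the tool pointing down it reaches from about 0.35 to 0.9 m from the base axis. Payload 19.9 kg.
Tool frame: the origin (TCP) lies where the fingers leave the gripper's body, on its centre line; the fingertips stand env.nose_length ahead of it and the grasp point (between the pads) lies 78 mm ahead of it (env.nose_length is the distance from the TCP to the fingertips, in m); z points along the fingers, y is the line along which they close (so a half turn about z gives the same grasp; the last joint's range is limited). The gripper opens to 94 mm and grips with 3 to 60 N. Pads are 16 mm wide; open, the fingers measure 119 mm over their backs; the gripper's body (75 mm by 177 mm) begins 78 mm behind the grasp point.
Start: joints at [-1.143, 0.417, -0.01, 1.614, 0.005, 1.111, -0.053], TCP at [0.283, 0.557, 0.303] pointing down, gripper open.
Joint ranges: [-2.81, 2.81], [-0.39, 2.02], [-1.27, 1.25], [0.06, 2.57], [-1.19, 4.33], [0.19, 2], [-2.82, 2.82]. Speed limits (rad/s): [1.89, 1.89, 2.39, 2.39, 3.01, 3.01, 3.01].

INTERFACE

Orientations are given as a unit quaternion [w, x, y, z].
In Python, from cell import env, vision, job_done gives the robot as it stands. The module is installed in compiled form; this text tells all that it offers.
- The arm moves only by the tool play_rows, never from a script. Its argument "commands" is text: rows parted by semicolons, each of 7 numbers parted by spaces: the closure, from -1 (fully open) to 1 (shut), so that 0 is half open, then the shift along the tool's x, y, z in m, then the turn, a rotation vector about the tool's x, y, z in rad. In form: grip dx dy dz rx ry rz; .... A call has exactly 10 rows; each row shifts and turns the commanded pose from where the row before left it, along the tool's axes as they then stand; what a row does not reach is not made up. A row lasts 1/12 s, in which the tool goes at most 41.7 mm and 7.16 degrees, less where a joint would pass 70% of its speed; a pose out of reach is approached as far as the arm can. A call with a gripper value outside its range is refused whole. The fingers move at their own pace and stop on an object; "grip_force" is the grip in N (left out, the last holds). Time passes only in rows, so rows that do not move let the fingers close, or fill a call up. It gives the time, the measured TCP pose, the force, the opening and the grip force at its end, in the units of the state.
- env.get_state(): the state, without advancing time (a new reading comes with each control period).
- vision.get_image(name): name is "side" or "top" or "wrist"; returns a dict with "frame" (420x560x3 uint8, blue, green, red), "fx", "fy", "cx", "cy" (pixels), "dist" ([k1, k2, p1, p2, k3] as OpenCV has them; the pictures are not rectified), "R" (3x3) and "t" (3): a world point X has camera coordinates R X + t. Camera axes: x right, y down, z forward; pixel columns grow to the right and rows downward; lengths in m; the calibration is good to about 2 mm. A picture is of the moment at which its call begins. There is no depth.
- job_done(): hands the job in; it is judged then, once.
The state is a dict: "time_s": time; "joint_positions": joint angles; "joint_vel": joint speeds; "joint_torque": joint torques, N m; "tcp_pos": TCP position; "tool_rot": TCP orientation; "force": force on the tool from outside, world axes, zero at the start; "wrist_torque": the same for the moment, N m; "gripper_width": finger opening in m; "finger_force": force on a finger pad.
Only numpy, scipy, OpenCV 4.12 (cv2) and the standard library are available. Lean on these libraries where they do the work, as an engineer would, in place of code of your own. Each camera call takes 0.05 s, during which the arm holds its last target. There are 200 camera calls.

## Working session

There is one attempt and no reset: what is moved stays moved. The work goes in short steps, Python scripts to look and compute and a tool call to move; the robot and the scene stay as the last step left them, time stands still between calls to the robot, and variables do not carry over. Pictures are saved under pics/ and viewed, at most 14 in all, crops included, and the job is handed in when it is done.

Besides the shell and the picture viewer there is one more tool, called after "Emit:" as name(argument=value, ...) on one line, values as JSON. play_rows: Moves the arm, as the interface text tells. Its arguments: {"type":"object","properties":{"commands":{"type":"string"},"grip_force":{"type":"number"}},"required":["commands"]}

```bash
mkdir -p pics; cat > h.py <<'E'
import numpy as np, cv2, json
from cell import env, vision, job_done
def cap(n,f):
    d=vision.get_image(n); cv2.imwrite('pics/'+f+'.png',d['frame'])
    np.savez('pics/'+f+'.npz',**{k:np.array(v) for k,v in d.items()}); return d
def ld(f): return dict(np.load('pics/'+f+'.npz'))
def ray(d,u,v):
    K=np.array([[d['fx'],0,d['cx']],[0,d['fy'],d['cy']],[0,0,1]],float)
    p=cv2.undistortPoints(np.array([[[u,v]]],float),K,np.array(d['dist'],float))[0,0]
    R=np.array(d['R']);return -R.T@np.array(d['t']), R.T@np.array([p[0],p[1],1])
def onz(d,u,v,z):
    o,r=ray(d,u,v); return o+r*(z-o[2])/r[2]
def tri(a,pa,b,pb):
    o,r=ray(a,*pa);q,s=ray(b,*pb);k=np.linalg.lstsq(np.c_[r,-s],q-o,rcond=None)[0]
    return (o+r*k[0]+q+s*k[1])/2, np.linalg.norm(o+r*k[0]-q-s*k[1])
def proj(d,X):
    K=np.array([[d['fx'],0,d['cx']],[0,d['fy'],d['cy']],[0,0,1]],float)
    return cv2.projectPoints(np.array(X,float).reshape(-1,3),cv2.Rodrigues(np.array(d['R'],float))[0],np.array(d['t'],float),K,np.array(d['dist'],float))[0].reshape(-1,2)
E
python3 - <<'E'
from h import *
for n in ['side','top','wrist']:
    d=cap(n,n+'0'); print(n,-np.array(d['R']).T@d['t'],np.array(d['R'])[2])
print(env.get_state(),env.nose_length)
a=[cv2.imread(f'pics/{n}0.png') for n in ['side','top']]
E
```

```text
side [ 0.02556549 -0.70273985  0.78435909] [ 0.51644101  0.65250278 -0.55455279]
top [0.433302   0.05003207 1.04515017] [ 0.1774007  -0.03598946 -0.98348043]
wrist [0.21187853 0.5942083  0.38395197] [ 0.24652928 -0.12625586 -0.96087604]
{'time_s': 0.15, 'joint_positions': array([-1.14249527,  0.41780792, -0.01030337,  1.61401856,  0.00470433,
        1.11069072, -0.0529617 ]), 'joint_vel': array([ 0.00025396, -0.0018374 ,  0.00138363, -0.00197723,  0.00027056,
        0.00111623,  0.00275799]), 'joint_torque': array([ 1.41853245e-03, -8.51519680e+01,  6.39746413e-01, -4.26132524e+01,
       -4.87944251e-02,  1.71496044e-02,  9.29208181e-05]), 'tcp_pos': array([0.28285772, 0.55711481, 0.3021943 ]), 'tool_rot': array([-6.54221068e-05,  2.32722805e-01,  9.72543003e-01, -4.45783484e-04]), 'force': array([-0.27664107,  0.68621892, -0.06534195]), 'wrist_torque': array([-0.0284029 ,  0.02185517, -0.02887502]), 'finger_force': 0.0, 'gripper_width': 0.0938007092829173} 0.0972
```

View pics/side0.png

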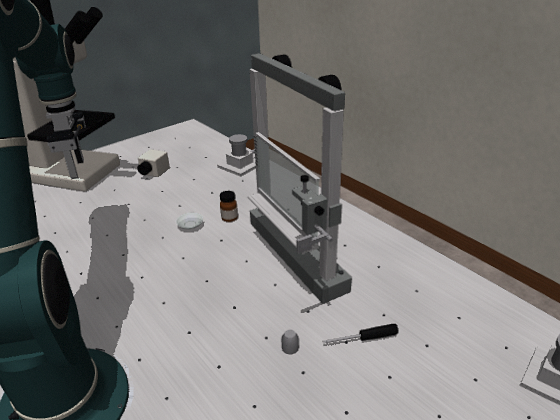

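View pics/top0.png

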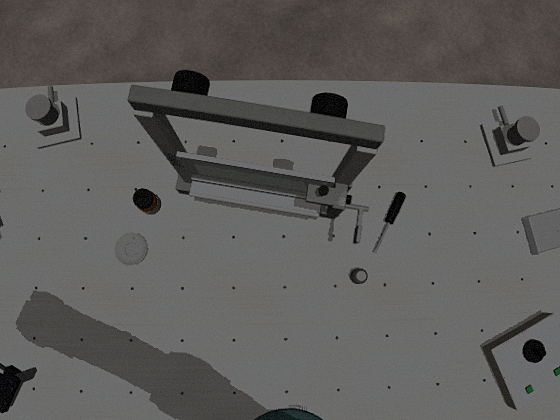

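Side view: frame spans (250–345, 55–300), with the stop unit at about (312,200) and the bolt tab near (312,240). Top view: head bar (130,85)–(385,145), sash lip (190–320, 185–215), stop at (325,190), tab at (358,230) and lens at (358,275). I'll enlarge both.

```bash
python3 - <<'E'
from h import *
a=cv2.imread('pics/side0.png')[160:310,235:365]; b=cv2.imread('pics/top0.png')[140:290,170:420]
a=cv2.convertScaleAbs(a,alpha=1.3)
b=cv2.convertScaleAbs(b,alpha=2.2)
cv2.imwrite('pics/a.png',cv2.resize(a,None,fx=4,fy=4,interpolation=cv2.INTER_CUBIC))
cv2.imwrite('pics/b.png',cv2.resize(b,None,fx=3.2,fy=3.2,interpolation=cv2.INTER_CUBIC))
E
```

```text
(no output)
```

View pics/a.png

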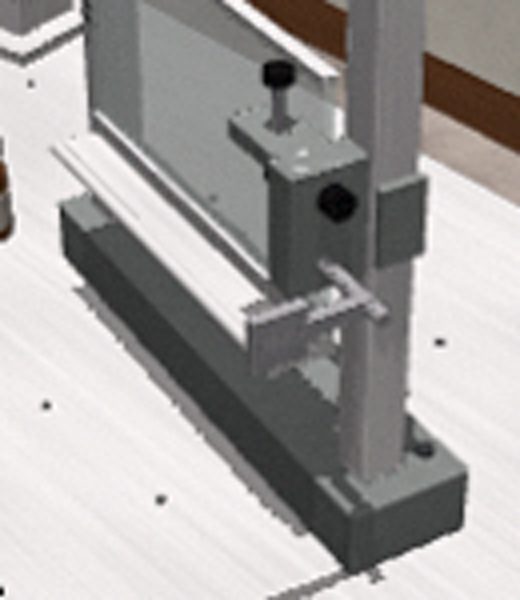

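View pics/b.png

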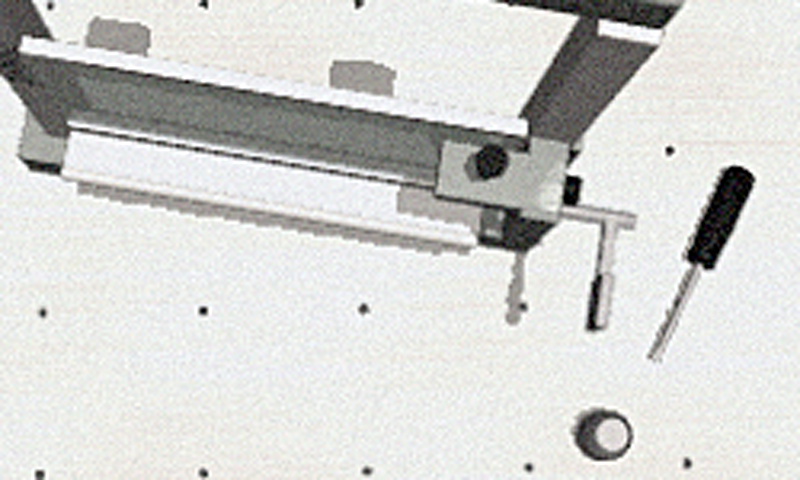

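Crop pixels. Side: tab's -y face has corners (250,322), (310,300), (310,355), (254,376). Base-block front-right corner is (350,572) at the bottom and (348,515) at the top; the left one is (65,255) at the bottom. Lip front-left is (52,150). Top: tab spans (590–612, 273–330), lip front edge runs (62,178)→(475,243), and the lens is at (603,435).

```bash
python3 - <<'E'
from h import *
s=ld('side0');t=ld('top0')
S=lambda u,v:(235+u/4,160+v/4)
T=lambda u,v:(170+u/3.2,140+v/3.2)
np.set_printoptions(precision=4,suppress=True)
for n,p,z in [('FRbot',(350,572),0),('FRtop',(348,515),.05),('RRtop',(468,465),.05),('FLtop',(60,205),.05),('FLbot',(65,255),0)]: print(n,onz(s,*S(*p),z))
print('FLtop T',onz(t,*T(22,160),.05))
print('lipL',tri(s,S(52,150),t,T(64,178)))
print('headbar R front top',tri(s,(337,97),t,(382,142)),'headbar front-left',tri(s,(251,57),t,(131,104)))
for q in [(612,300),(612,275),(605,300),(608,315)]: print('tabFT',tri(s,S(250,320),t,T(*q)))
print('tabbot',tri(s,S(254,376),t,T(603,328)))
print('stopknob',tri(s,S(278,72),t,T(490,160)))
print('lens',onz(t,*T(605,440),.02),'drv tip',onz(t,*T(655,358),.005),onz(t,*T(740,175),.02))
E
```

```text
FRbot [ 0.5942 -0.1268  0.    ]
FRtop [ 0.5895 -0.1283  0.05  ]
RRtop [ 0.6742 -0.1435  0.05  ]
FLtop [0.6593 0.2544 0.05  ]
FLbot [0.6643 0.2605 0.    ]
FLtop T [0.6602 0.256  0.05  ]
lipL (array([0.628 , 0.2103, 0.1299]), np.float64(0.0019032678536322887))
headbar R front top (array([ 0.6243, -0.1172,  0.4979]), np.float64(0.0011597617967143159)) headbar front-left (array([0.681 , 0.2323, 0.4997]), np.float64(0.0014883182003378591))
tabFT (array([ 0.5189, -0.1381,  0.2343]), np.float64(0.01863570412176481))
tabFT (array([ 0.529 , -0.1361,  0.231 ]), np.float64(0.031938868500662854))
tabFT (array([ 0.5203, -0.135 ,  0.2315]), np.float64(0.016497274059232566))
tabFT (array([ 0.5137, -0.1375,  0.2349]), np.float64(0.009496757156402504))
tabbot (array([ 0.5101, -0.1422,  0.2034]), np.float64(0.006387262924020155))
stopknob (array([ 0.5969, -0.0589,  0.3125]), np.float64(0.0018986037841321928))
lens [ 0.4445 -0.1839  0.02  ] drv tip [ 0.5073 -0.23    0.005 ] [ 0.6498 -0.3033  0.02  ]
```

Emit:
play_rows(commands="1 -0.022 -0.023 0 0 0 0;1 -0.022 -0.023 0 0 0 0;1 -0.022 -0.023 0 0 0 0;1 -0.022 -0.023 0 0 0 0;1 -0.022 -0.023 0 0 0 0;1 -0.022 -0.023 0 0 0 0;1 -0.022 -0.023 0 0 0 0;1 -0.022 -0.023 0 0 0 0;1 -0.022 -0.023 0 0 0 0;1 -0.022 -0.023 0 0 0 0", grip_force=30)

```text
time_s: 0.98
tcp_pos: [0.3751, 0.251, 0.3026]
tool_rot: [-0.0, 0.233, 0.973, -0.0]
force: [0.9, 0.6, -0.2]
gripper_width: 0.0307
finger_force: 0.0
```

```bash
cat >> h.py <<'E'
from scipy.spatial.transform import Rotation as Ro
np.set_printoptions(precision=4,suppress=True)
YAW=np.radians(-10.); FX=np.array([np.cos(YAW),np.sin(YAW),0]); FY=np.array([-np.sin(YAW),np.cos(YAW),0]); FO=np.array([.641,.062,0])
def W(x,y,z): return FO+FX*x+FY*y+np.array([0,0,z])
def F(p): d=np.array(p)-FO; return np.array([d@FX,d@FY,d[2]])
def rot(nd):  # tool forward, nose down nd deg
    a=np.radians(nd); z=FX*np.cos(a)-np.array([0,0,np.sin(a)]); return Ro.from_matrix(np.c_[np.cross(FY,z),FY,z])
def go(tip,nd,off=0.0972):  # tip in frame coords -> tool-axis shift (before turn) and turn
    s=env.get_state();q=s['tool_rot'];R=Ro.from_quat([q[1],q[2],q[3],q[0]]);G=rot(nd)
    tcp=W(*tip)-G.as_matrix()[:,2]*off
    print('t',s['time_s'],'tcp',s['tcp_pos'],'q',s['joint_positions'],'F',s['force'],'tipF',F(np.array(s['tcp_pos'])+R.as_matrix()[:,2]*off),'w',s['gripper_width'])
    print('shift',R.inv().apply(tcp-s['tcp_pos']),'turn',(R.inv()*G).as_rotvec(),'shift in goal axes',G.inv().apply(tcp-s['tcp_pos']))
E
python3 -c "
from h import *
go((-.10,.0,.2),15)"
```

```text
t 0.9833 tcp [0.3751 0.251  0.3026] q [-0.7901  0.1016  0.1411  2.03   -0.0169  1.0111  0.4603] F [ 0.8972  0.6461 -0.1853] tipF [-0.2947  0.1399  0.2054] w 0.03072606404691781
shift [-0.1372 -0.1045  0.0774] turn [-0.1932 -1.299  -0.2517] shift in goal axes [ 0.0487 -0.1399  0.1174]
```

Emit:
play_rows(commands="1 0 0 0 -0.016 -0.108 -0.021;1 0 0 0 -0.016 -0.108 -0.021;1 0 0 0 -0.016 -0.108 -0.021;1 0 0 0 -0.016 -0.108 -0.021;1 0 0 0 -0.016 -0.108 -0.021;1 0 0 0 -0.016 -0.108 -0.021;1 0 0 0 -0.016 -0.108 -0.021;1 0 0 0 -0.016 -0.108 -0.021;1 0 0 0 -0.016 -0.108 -0.021;1 0 0 0 -0.016 -0.108 -0.021")

```text
time_s: 1.82
tcp_pos: [0.3747, 0.2533, 0.3033]
tool_rot: [0.519, 0.1, 0.848, -0.044]
force: [1.1, 0.3, 0.1]
gripper_width: 0.0002
finger_force: 0.0
```

```bash
python3 -c "
from h import *
go((-.10,.0,.2),15)"
```

```text
t 1.8167 tcp [0.3747 0.2533 0.3033] q [-1.102   0.115  -0.0414  2.3843  1.4426  1.0666 -0.8727] F [1.0586 0.2859 0.0564] tipF [-0.2091  0.1399  0.2588] w 0.00017764537563170698
shift [ 0.0166 -0.1401  0.1294] turn [-0.0282 -0.2135 -0.0425] shift in goal axes [ 0.0492 -0.1422  0.1183]
```

Emit:
play_rows(commands="1 0.0015 -0.014 0.0125 0 0 0;1 0.0015 -0.014 0.0125 0 0 0;1 0.0015 -0.014 0.0125 0 0 0;1 0.0015 -0.014 0.0125 0 0 0;1 0.0015 -0.014 0.0125 0 0 0;1 0.0015 -0.014 0.0125 0 0 0;1 0.0015 -0.014 0.0125 -0.007 -0.053 -0.01;1 0.0015 -0.014 0.0125 -0.007 -0.053 -0.01;1 0.0015 -0.014 0.0125 -0.007 -0.053 -0.01;1 0.0015 -0.014 0.0125 -0.007 -0.053 -0.01")

```text
time_s: 2.65
tcp_pos: [0.4361, 0.1216, 0.2393]
tool_rot: [0.566, 0.078, 0.818, -0.06]
force: [-0.3, 1.2, 0.5]
gripper_width: 0.0002
finger_force: 0.0
```

```bash
python3 -c "
from h import *
go((-.10,.0,.15),15)"
```

```text
t 2.65 tcp [0.4361 0.1216 0.2393] q [-0.5819  0.2803 -0.1882  2.5668  2.0615  1.0987 -1.2521] F [-0.2823  1.1601  0.4542] tipF [-0.1211  0.0209  0.2052] w 0.00022552903815807872
shift [ 0.0537 -0.0221  0.0401] turn [-0.0233 -0.0971  0.0028] shift in goal axes [ 0.0572 -0.0231  0.0342]
```

Emit:
play_rows(commands="1 0.003 -0.002 0.006 0 0 0;1 0.003 -0.002 0.006 0 0 0;1 0.003 -0.002 0.006 0 0 0;1 0.005 -0.002 0.006 0 0 0;1 0.006 -0.002 0.006 0 0 0;1 0.006 -0.002 0.006 0 0 0;1 0.006 -0.002 0.006 0 0 0;1 0.006 -0.002 0.006 0 0 0;1 0.006 -0.002 0.006 0 0 0;1 0.006 -0.002 0.006 0 0 0")

```text
time_s: 3.48
tcp_pos: [0.4703, 0.0941, 0.1717]
tool_rot: [0.566, 0.078, 0.818, -0.059]
force: [0.0, -0.4, 1.2]
gripper_width: 0.0008
finger_force: 0.0
```

```bash
python3 -c "
from h import *
go((-.06,.0,.10),15)
cap('side','s1');cap('wrist','w1')"
```

```text
t 3.4833 tcp [0.4703 0.0941 0.1717] q [-0.4919  0.526  -0.1206  2.5384  2.3099  1.2007 -1.4546] F [ 0.0292 -0.3769  1.1646] tipF [-0.0827 -0.0003  0.1376] w 0.0008073205993236162
shift [ 0.0366 -0.0011  0.0349] turn [-0.0234 -0.0972  0.0016] shift in goal axes [ 0.0398 -0.002   0.0312]
```

View pics/s1.png

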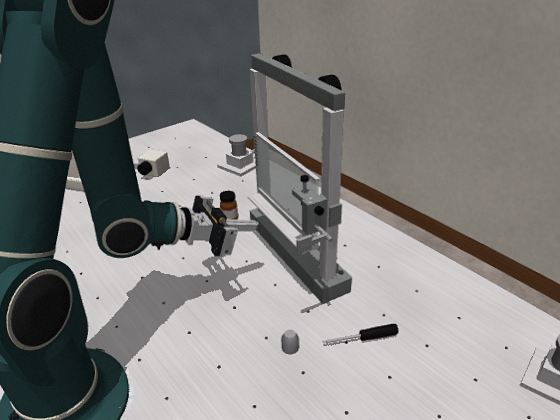

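The gripper points at the sash, tip at about (258,226) in the image, just in front of the lip. All bystanders are untouched.

Emit:
play_rows(commands="1 0.006 0 0.0015 0 0 0;1 0.006 0 0.0015 0 0 0;1 0.006 0 0.002 0 0 0;1 0.006 0 0.002 0 0 0;1 0.006 0 0.002 0 0 0;1 0.006 0 0.003 0 0 0;1 0.004 0 0.004 -0.006 -0.024 0;1 0 0 0.004 -0.006 -0.024 0;1 0 0 0.004 -0.006 -0.024 0;1 0 0 0.004 -0.006 -0.024 0")

```text
time_s: 4.42
tcp_pos: [0.4823, 0.0915, 0.1247]
tool_rot: [0.606, 0.068, 0.791, -0.053]
force: [0.8, 0.1, -0.3]
gripper_width: 0.0007
finger_force: 0.0
```

```bash
python3 -c "
from h import *
go((-.02,.0,.10),15)
d=cap('wrist','w2')"
```

```text
t 4.4167 tcp [0.4823 0.0915 0.1247] q [-0.4897  0.7613 -0.0881  2.5042  2.418   1.4401 -1.6052] F [ 0.799   0.1304 -0.2944] tipF [-0.0676  0.0016  0.0995] w 0.000675489104811451
shift [-0.0128 -0.0015  0.0458] turn [ 0.0011 -0.0004  0.002 ] shift in goal axes [-0.0128 -0.0015  0.0458]
```

View pics/w2.png

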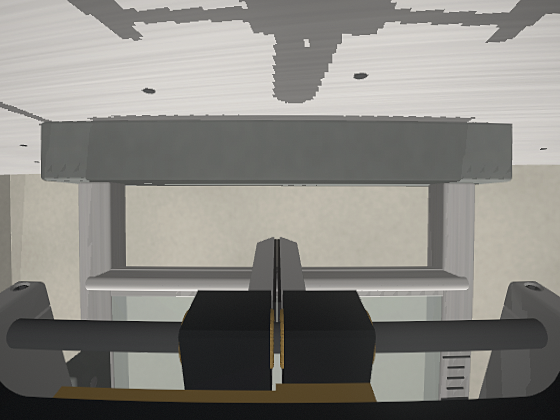

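Wrist view (upside down, the camera hangs beneath): the lip spans u=87–468 at v≈270–290. The closed fingers are centred at u≈277 and the lip is level, so the tool is centred and aligned.

Emit:
play_rows(commands="1 -0.001 0 0.006 0 0 0;1 -0.001 0 0.006 0 0 0;1 -0.001 0 0.006 0 0 0;1 -0.002 0 0.006 0 0 0;1 -0.002 0 0.006 0 0 0;1 -0.002 0 0.006 0 0 0;1 -0.002 0 0.005 0 0 0;1 -0.002 0 0.005 0 0 0;1 0 0 0 0 0 0;1 0 0 0 0 0 0")

```text
time_s: 5.3
tcp_pos: [0.5293, 0.0831, 0.1261]
tool_rot: [0.606, 0.068, 0.791, -0.053]
force: [0.1, 0.2, 0.8]
gripper_width: 0.0004
finger_force: 0.0
```

Emit:
play_rows(commands="1 -0.0019 0 -0.0005 0 0 0;1 -0.0019 0 -0.0005 0 0 0;1 -0.0019 0 -0.0005 0 0 0;1 -0.0019 0 -0.0005 0 0 0;1 -0.0019 0 -0.0005 0 0 0;1 -0.0019 0 -0.0005 0 0 0;1 0 0 0 0 0 0;1 0 0 0 0 0 0;1 0 0 0 0 0 0;1 0 0 0 0 0 0")

```text
time_s: 6.13
tcp_pos: [0.5293, 0.0832, 0.1377]
tool_rot: [0.606, 0.068, 0.791, -0.053]
force: [0.5, 0.4, 0.2]
gripper_width: 0.0003
finger_force: 0.0
```

```bash
python3 -c "
from h import *
go((-.02,.0,.10),15)
"
```

```text
t 6.1333 tcp [0.5293 0.0832 0.1377] q [-0.4376  0.7114 -0.0403  2.4311  2.4941  1.3242 -1.5478] F [0.4617 0.3939 0.1679] tipF [-0.0198  0.0015  0.1125] w 0.00031040813896767187
shift [ 0.0122 -0.0015  0.0031] turn [ 0.0005 -0.0011  0.0018] shift in goal axes [ 0.0122 -0.0015  0.003 ]
```

Emit:
play_rows(commands="1 -0.001 0 -0.00026 0 0 0;1 -0.001 0 -0.00026 0 0 0;1 -0.001 0 -0.00026 0 0 0;1 -0.001 0 -0.00026 0 0 0;1 -0.001 0 -0.00026 0 0 0;1 -0.001 0 -0.00026 0 0 0;1 -0.001 0 -0.00026 0 0 0;1 -0.001 0 -0.00026 0 0 0;1 -0.001 0 -0.00026 0 0 0;1 -0.001 0 -0.00026 0 0 0")

```text
time_s: 6.97
tcp_pos: [0.5293, 0.0832, 0.1482]
tool_rot: [0.606, 0.068, 0.791, -0.053]
force: [-0.5, -1.0, -2.0]
gripper_width: 0.0007
finger_force: 1.2
```

Emit:
play_rows(commands="1 -0.001 0 -0.00026 0 0 0;1 -0.001 0 -0.00026 0 0 0;1 -0.001 0 -0.00026 0 0 0;1 -0.001 0 -0.00026 0 0 0;1 -0.001 0 -0.00026 0 0 0;1 -0.001 0 -0.00026 0 0 0;1 -0.001 0 -0.00026 0 0 0;1 -0.001 0 -0.00026 0 0 0;1 -0.001 0 -0.00026 0 0 0;1 -0.001 0 -0.00026 0 0 0")

```text
time_s: 7.8
tcp_pos: [0.5294, 0.0832, 0.1585]
tool_rot: [0.606, 0.068, 0.791, -0.053]
force: [-2.1, -0.6, -2.4]
gripper_width: 0.0003
finger_force: 1.4
```

Contact: the sash moves with about 2.5 N. I'll raise it steadily to well below the earliest possible pad height.

Emit:
play_rows(commands="1 -0.0015 0 -0.0004 0 0 0;1 -0.002 0 -0.0005 0 0 0;1 -0.0025 0 -0.00067 0 0 0;1 -0.003 0 -0.0008 0 0 0;1 -0.003 0 -0.0008 0 0 0;1 -0.003 0 -0.0008 0 0 0;1 -0.003 0 -0.0008 0 0 0;1 -0.003 0 -0.0008 0 0 0;1 -0.003 0 -0.0008 0 0 0;1 -0.003 0 -0.0008 0 0 0")

```text
time_s: 8.63
tcp_pos: [0.5295, 0.0832, 0.1867]
tool_rot: [0.606, 0.068, 0.791, -0.053]
force: [-4.1, -0.4, -3.0]
gripper_width: 0.0003
finger_force: 1.9
```

Emit:
play_rows(commands="1 -0.003 0 -0.0008 0 0 0;1 -0.003 0 -0.0008 0 0 0;1 -0.003 0 -0.0008 0 0 0;1 -0.003 0 -0.0008 0 0 0;1 -0.003 0 -0.0008 0 0 0;1 -0.003 0 -0.0008 0 0 0;1 -0.003 0 -0.0008 0 0 0;1 -0.0025 0 -0.00067 0 0 0;1 -0.002 0 -0.0005 0 0 0;1 -0.001 0 -0.00026 0 0 0")

```text
time_s: 9.47
tcp_pos: [0.5298, 0.0833, 0.2142]
tool_rot: [0.606, 0.068, 0.791, -0.053]
force: [-3.9, 0.6, -3.3]
gripper_width: 0.0005
finger_force: 1.9
```

```bash
python3 - <<'E'
from h import *
go((-.02,.0,.20),15)
s=cap('side','s2');t=cap('top','t2')
a=cv2.convertScaleAbs(s['frame'][140:270,230:360],alpha=1.3); b=cv2.convertScaleAbs(t['frame'][140:270,270:400],alpha=2.2)
f=lambda i:cv2.resize(i,(400,400),interpolation=cv2.INTER_CUBIC)
cv2.imwrite('pics/c.png',np.hstack([f(a),f(b)]))
E
```

```text
t 9.4667 tcp [0.5298 0.0833 0.2142] q [-0.444   0.4758 -0.034   2.4566  2.4444  1.1538 -1.4182] F [-3.8778  0.6014 -3.3421] tipF [-0.0194  0.0017  0.1889] w 0.0005378575012210598
shift [-0.0105 -0.0017 -0.0035] turn [ 0.0006 -0.0007  0.0016] shift in goal axes [-0.0105 -0.0016 -0.0035]
```

View pics/c.png

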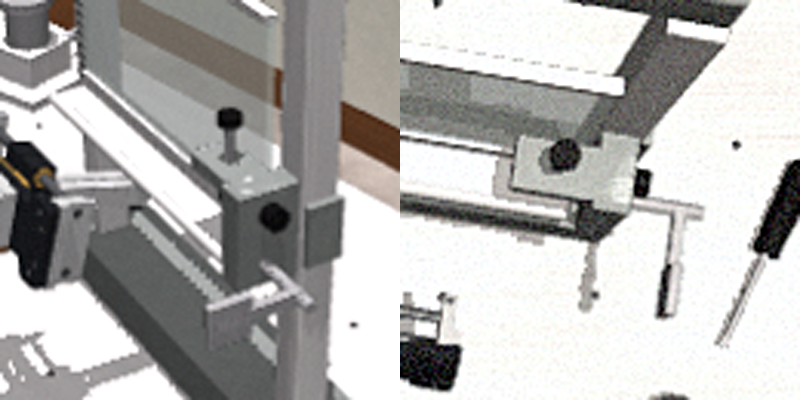

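Left crop (side): the lip is still well below the stop arm, and the tab face's front edge runs (205,307)–(210,348). Right crop (top): bolt and tab are undisturbed. I'll tighten the estimate of the stop height.

```bash
python3 - <<'E'
from h import *
s=ld('s2'); k=130/400
for n,p in [('top front',(206,305)),('bot front',(210,348)),('bot rear',(248,332))]:
    o,r=ray(s,230+p[0]*k,140+p[1]*k)
    a=(-.224-F(o)[1])/(r@FY); print(n,F(o+a*r))
# lip left front corner
t=ld('t2')
for n,p,y in [('lipL upper',(55,95),.145),('base FR bot?',(0,0),0)][:1]:
    o,r=ray(s,230+p[0]*k,140+p[1]*k); a=(y-F(o)[1])/(r@FY); print(n,F(o+a*r))
for z in (.19,.2): print(z,[(proj(s,W(-.04,.145,z))[0]-[230,140])/k])
# stop arm top edge near knob, height: knob base
for n,p in [('knob',(229,118)),('screw base',(230,158))]:
    o,r=ray(s,230+p[0]*k,140+p[1]*k); a=(-.128-F(o)[1])/(r@FY); print(n,F(o+a*r))
E
```

```text
top front [-0.1005 -0.224   0.2426]
bot front [-0.0977 -0.224   0.2065]
bot rear [-0.0683 -0.224   0.2081]
lipL upper [-0.0335  0.145   0.2104]
0.19 [array([ 49.8249, 117.5975])]
0.2 [array([ 49.0537, 107.4825])]
knob [-0.0244 -0.128   0.3125]
screw base [-0.0236 -0.128   0.2804]
```

Emit:
play_rows(commands="1 -0.0005 0 -0.0004 0 0 0;1 -0.0005 0 -0.0004 0 0 0;1 -0.0005 0 -0.0004 0 0 0;1 0 0 0 0 0 0;1 0 0 0 0 0 0;1 0 0 0 0 0 0;1 0 0 0 0 0 0;1 0 0 0 0 0 0;1 0 0 0 0 0 0;1 0 0 0 0 0 0")

```text
time_s: 10.4
tcp_pos: [0.5289, 0.0834, 0.2156]
tool_rot: [0.606, 0.068, 0.791, -0.053]
force: [-0.1, 0.6, -0.8]
gripper_width: 0.0001
finger_force: 0.2
```

Emit:
play_rows(commands="1 -0.001 0 -0.0003 0 0 0;1 -0.002 0 -0.0006 0 0 0;1 -0.0025 0 -0.0007 0 0 0;1 -0.0025 0 -0.0007 0 0 0;1 -0.0025 0 -0.0007 0 0 0;1 -0.0025 0 -0.0007 0 0 0;1 -0.0025 0 -0.0007 0 0 0;1 -0.0015 0 -0.0004 0 0 0;1 -0.0005 0 -0.00015 0 0 0;1 -0.0001 0 0 0 0 0")

```text
time_s: 11.23
tcp_pos: [0.5287, 0.0835, 0.234]
tool_rot: [0.606, 0.068, 0.791, -0.053]
force: [0.2, -0.1, -1.0]
gripper_width: 0.0005
finger_force: 0.6
```

Emit:
play_rows(commands="1 -0.00015 0 -0.00004 0 0 0;1 -0.00015 0 -0.00004 0 0 0;1 -0.00015 0 -0.00004 0 0 0;1 -0.00015 0 -0.00004 0 0 0;1 -0.00015 0 -0.00004 0 0 0;1 -0.00015 0 -0.00004 0 0 0;1 -0.00015 0 -0.00004 0 0 0;1 -0.00015 0 -0.00004 0 0 0;1 -0.00015 0 -0.00004 0 0 0;1 -0.00015 0 -0.00004 0 0 0")

```text
time_s: 12.07
tcp_pos: [0.5287, 0.0835, 0.2354]
tool_rot: [0.606, 0.068, 0.791, -0.053]
force: [1.4, -1.3, -3.0]
gripper_width: 0.0004
finger_force: 1.3
```

Emit:
play_rows(commands="1 -0.0002 0 -0.00005 0 0 0;1 -0.0002 0 -0.00005 0 0 0;1 -0.0002 0 -0.00005 0 0 0;1 -0.0002 0 -0.00005 0 0 0;1 -0.0002 0 -0.00005 0 0 0;1 -0.0002 0 -0.00005 0 0 0;1 -0.0002 0 -0.00005 0 0 0;1 -0.0002 0 -0.00005 0 0 0;1 -0.0001 0 -0.00003 0 0 0;1 -0.0001 0 -0.00003 0 0 0")

```text
time_s: 12.9
tcp_pos: [0.5287, 0.0835, 0.2372]
tool_rot: [0.606, 0.068, 0.791, -0.053]
force: [1.2, -0.5, -2.9]
gripper_width: 0.0002
finger_force: 1.4
```

Emit:
play_rows(commands="1 -0.0002 0 -0.00005 0 0 0;1 -0.0002 0 -0.00005 0 0 0;1 -0.0002 0 -0.00005 0 0 0;1 -0.0002 0 -0.00005 0 0 0;1 -0.0002 0 -0.00005 0 0 0;1 -0.0002 0 -0.00005 0 0 0;1 -0.0002 0 -0.00005 0 0 0;1 -0.0002 0 -0.00005 0 0 0;1 -0.0001 0 -0.00003 0 0 0;1 -0.0001 0 -0.00003 0 0 0")

```text
time_s: 13.73
tcp_pos: [0.5288, 0.0835, 0.2391]
tool_rot: [0.606, 0.068, 0.791, -0.053]
force: [0.2, -0.3, -2.9]
gripper_width: 0.0001
finger_force: 1.4
```

Emit:
play_rows(commands="1 -0.0002 0 -0.00005 0 0 0;1 -0.0002 0 -0.00005 0 0 0;1 -0.0002 0 -0.00005 0 0 0;1 -0.0002 0 -0.00005 0 0 0;1 -0.0002 0 -0.00005 0 0 0;1 -0.0002 0 -0.00005 0 0 0;1 -0.0002 0 -0.00005 0 0 0;1 -0.0002 0 -0.00005 0 0 0;1 -0.0001 0 -0.00003 0 0 0;1 -0.0001 0 -0.00003 0 0 0")

```text
time_s: 14.57
tcp_pos: [0.5288, 0.0835, 0.241]
tool_rot: [0.606, 0.068, 0.791, -0.053]
force: [-1.6, -0.6, -2.4]
gripper_width: 0.0002
finger_force: 1.5
```

Emit:
play_rows(commands="1 -0.0002 0 -0.00005 0 0 0;1 -0.0002 0 -0.00005 0 0 0;1 -0.0002 0 -0.00005 0 0 0;1 -0.0002 0 -0.00005 0 0 0;1 -0.0002 0 -0.00005 0 0 0;1 -0.0002 0 -0.00005 0 0 0;1 -0.0002 0 -0.00005 0 0 0;1 -0.0002 0 -0.00005 0 0 0;1 -0.0001 0 -0.00003 0 0 0;1 -0.0001 0 -0.00003 0 0 0")

```text
time_s: 15.4
tcp_pos: [0.5288, 0.0835, 0.2428]
tool_rot: [0.606, 0.068, 0.791, -0.053]
force: [-1.2, 0.2, -2.5]
gripper_width: -0.0
finger_force: 1.6
```

Emit:
play_rows(commands="1 -0.0002 0 -0.00006 0 0 0;1 -0.0002 0 -0.00006 0 0 0;1 -0.0002 0 -0.00006 0 0 0;1 -0.0002 0 -0.00006 0 0 0;1 -0.0002 0 -0.00006 0 0 0;1 -0.0002 0 -0.00006 0 0 0;1 -0.0002 0 -0.00006 0 0 0;1 -0.0002 0 -0.00006 0 0 0;1 -0.0001 0 -0.00003 0 0 0;1 -0.0001 0 -0.00003 0 0 0")

```text
time_s: 16.23
tcp_pos: [0.5288, 0.0835, 0.2447]
tool_rot: [0.606, 0.068, 0.791, -0.053]
force: [-0.2, -0.8, -2.6]
gripper_width: 0.0004
finger_force: 1.5
```

Emit:
play_rows(commands="1 -0.0002 0 -0.00006 0 0 0;1 -0.0002 0 -0.00006 0 0 0;1 -0.0002 0 -0.00006 0 0 0;1 -0.0002 0 -0.00006 0 0 0;1 -0.0002 0 -0.00006 0 0 0;1 -0.0002 0 -0.00006 0 0 0;1 -0.0002 0 -0.00006 0 0 0;1 -0.0002 0 -0.00006 0 0 0;1 -0.0001 0 -0.00003 0 0 0;1 -0.0001 0 -0.00003 0 0 0")

```text
time_s: 17.07
tcp_pos: [0.5287, 0.0835, 0.2466]
tool_rot: [0.606, 0.068, 0.791, -0.053]
force: [0.2, -0.8, -2.9]
gripper_width: 0.0002
finger_force: 1.4
```

Emit:
play_rows(commands="1 -0.0002 0 -0.00006 0 0 0;1 -0.0002 0 -0.00006 0 0 0;1 -0.0002 0 -0.00006 0 0 0;1 -0.0002 0 -0.00006 0 0 0;1 -0.0002 0 -0.00006 0 0 0;1 -0.0002 0 -0.00006 0 0 0;1 -0.0002 0 -0.00006 0 0 0;1 -0.0002 0 -0.00006 0 0 0;1 -0.0001 0 -0.00003 0 0 0;1 -0.0001 0 -0.00003 0 0 0")

```text
time_s: 17.9
tcp_pos: [0.5287, 0.0835, 0.2484]
tool_rot: [0.606, 0.068, 0.791, -0.053]
force: [1.1, -0.9, -2.3]
gripper_width: 0.0004
finger_force: 1.3
```

Emit:
play_rows(commands="1 -0.0002 0 -0.00005 0 0 0;1 -0.0002 0 -0.00005 0 0 0;1 -0.0002 0 -0.00005 0 0 0;1 -0.0002 0 -0.00005 0 0 0;1 -0.0002 0 -0.00005 0 0 0;1 -0.0002 0 -0.00005 0 0 0;1 -0.0002 0 -0.00005 0 0 0;1 -0.0002 0 -0.00005 0 0 0;1 -0.0001 0 -0.00003 0 0 0;1 -0.0001 0 -0.00003 0 0 0")

```text
time_s: 18.73
tcp_pos: [0.5286, 0.0835, 0.2501]
tool_rot: [0.606, 0.068, 0.791, -0.053]
force: [3.1, -1.6, -7.7]
gripper_width: 0.0007
finger_force: 3.2
```

Pad contact. Small steps from here.

Emit:
play_rows(commands="1 -0.00005 0 -0.00002 0 0 0;1 -0.00005 0 -0.00002 0 0 0;1 -0.00005 0 -0.00002 0 0 0;1 -0.00005 0 -0.00002 0 0 0;1 0 0 0 0 0 0;1 0 0 0 0 0 0;1 0 0 0 0 0 0;1 0 0 0 0 0 0;1 0 0 0 0 0 0;1 0 0 0 0 0 0")

```text
time_s: 19.57
tcp_pos: [0.5286, 0.0835, 0.2502]
tool_rot: [0.606, 0.068, 0.791, -0.053]
force: [5.1, -0.9, -11.6]
gripper_width: 0.0004
finger_force: 4.8
```

Emit:
play_rows(commands="1 0 0 0 0 0 0;1 0 0 0 0 0 0;1 0 0 0 0 0 0;1 0 0 0 0 0 0;1 0 0 0 0 0 0;1 0 0 0 0 0 0;1 0 0 0 0 0 0;1 0 0 0 0 0 0;1 0 0 0 0 0 0;1 0 0 0 0 0 0")

```text
time_s: 20.4
tcp_pos: [0.5286, 0.0835, 0.2502]
tool_rot: [0.606, 0.068, 0.791, -0.053]
force: [5.5, -1.2, -10.8]
gripper_width: 0.0003
finger_force: 4.8
```

Emit:
play_rows(commands="1 0 0 0 0 0 0;1 0 0 0 0 0 0;1 0 0 0 0 0 0;1 0 0 0 0 0 0;1 0 0 0 0 0 0;1 0 0 0 0 0 0;1 0 0 0 0 0 0;1 0 0 0 0 0 0;1 0 0 0 0 0 0;1 0 0 0 0 0 0")

```text
time_s: 21.23
tcp_pos: [0.5286, 0.0835, 0.2502]
tool_rot: [0.606, 0.068, 0.791, -0.053]
force: [5.6, -0.2, -10.8]
gripper_width: 0.0003
finger_force: 4.8
```

Emit:
play_rows(commands="1 0.0002 0 0.00005 0 0 0;1 0.0003 0 0.0001 0 0 0;1 0.0005 0 0.00013 0 0 0;1 0.001 0 0.00026 0 0 0;1 0.002 0 0.0005 0 0 0;1 0.003 0 0.0008 0 0 0;1 0.003 0 0.0008 0 0 0;1 0.003 0 0.0008 0 0 0;1 0.002 0 0.0005 0 0 0;1 0.001 0 0.00026 0 0 0")

```text
time_s: 22.07
tcp_pos: [0.5285, 0.0835, 0.2335]
tool_rot: [0.606, 0.068, 0.791, -0.053]
force: [-0.1, 0.4, -0.8]
gripper_width: 0.0003
finger_force: 0.0
```

```bash
python3 -c "
from h import *
go((-.11,.0,.22),15)
d=cap('wrist','w3');cap('side','s3')"
```

```text
t 22.0667 tcp [0.5285 0.0835 0.2335] q [-0.4479  0.4154 -0.0323  2.4593  2.4235  1.1081 -1.3777] F [-0.0633  0.4118 -0.7656] tipF [-0.0207  0.0017  0.2082] w 0.00026147804634934276
shift [ 0.012  -0.0016 -0.0893] turn [ 0.0005 -0.0015  0.0021] shift in goal axes [ 0.0118 -0.0017 -0.0894]
```

Emit:
play_rows(commands="1 0.001 0 -0.004 0 0 0;1 0.002 0 -0.008 0 0 0;1 0.0025 0 -0.01 0 0 0;1 0.0025 0 -0.01 0 0 0;1 0.0025 0 -0.01 0 0 0;1 0.0025 0 -0.01 0 0 0;1 0.0025 0 -0.01 0 0 0;1 0.0025 0 -0.01 0 0 0;1 0.002 0 -0.008 0 0 0;1 0.001 0 -0.004 0 0 0")

```text
time_s: 23.0
tcp_pos: [0.4578, 0.0981, 0.2283]
tool_rot: [0.603, 0.061, 0.794, -0.057]
force: [-0.9, 0.5, -0.5]
gripper_width: 0.0001
finger_force: 0.0
```

```bash
python3 -c "
from h import *
go((-.11,-.27,.222),15)
d=cap('side','s4')
a=cv2.convertScaleAbs(d['frame'][130:280,210:360],alpha=1.3)
cv2.imwrite('pics/d.png',cv2.resize(a,(600,600),interpolation=cv2.INTER_CUBIC))"
```

```text
t 23.0 tcp [0.4578 0.0981 0.2283] q [-0.1323  0.4334 -0.5491  2.57    2.277   1.3339 -1.2504] F [-0.8802  0.5318 -0.5468] tipF [-0.093   0.0041  0.2024] w 0.0001372744665627782
shift [-0.0082 -0.2739 -0.0226] turn [ 0.0037 -0.0086  0.0194] shift in goal axes [-0.0137 -0.2738 -0.0215]
```

View pics/d.png

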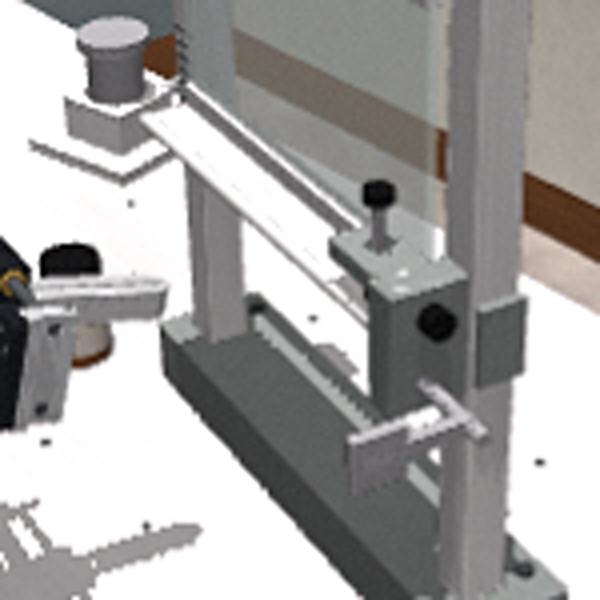

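The sash is up: the lip is against the stop arm from (150,115) to (370,320), the hand is clear, and the bolt tab (350–405, 425–490) is still drawn. Joint 4 is at its limit, so I'll steepen the tool for the bolt push.

Emit:
play_rows(commands="1 -0.002 0 0 0 0.06 0.002;1 -0.002 0 0 0 0.06 0.002;1 -0.002 0 0 0 0.06 0.002;1 -0.002 0 0 0 0.06 0.002;1 -0.002 0 0 0 0.06 0.002;1 -0.002 0 0 0 0.06 0.002;1 -0.002 0 0 0 0.06 0.002;1 -0.002 0 0 0 0.06 0.002;1 -0.002 0 0 0 0.06 0.002;1 -0.002 0 0 0 0.06 0.002")

```text
time_s: 23.88
tcp_pos: [0.4679, 0.096, 0.2451]
tool_rot: [0.343, 0.083, 0.935, -0.03]
force: [-0.2, -1.0, -0.8]
gripper_width: 0.0004
finger_force: 0.0
```

```bash
python3 -c "
from h import *
go((-.13,-.27,.215),50)"
```

```text
t 23.8833 tcp [0.4679 0.096  0.2451] q [ 0.0214  0.1053 -0.4982  2.3596  1.3958  0.4518 -0.3026] F [-0.2136 -1.003  -0.8199] tipF [-0.1136  0.0033  0.1709] w 0.000412376395438764
shift [-0.0171 -0.2735 -0.0437] turn [-0.0019  0.0045 -0.0025] shift in goal axes [-0.0162 -0.2735 -0.0444]
```

Emit:
play_rows(commands="1 -0.0017 -0.005 -0.0044 0 0 0;1 -0.0017 -0.011 -0.0044 0 0 0;1 -0.0017 -0.014 -0.0044 0 0 0;1 -0.0017 -0.014 -0.0044 0 0 0;1 -0.0017 -0.014 -0.0044 0 0 0;1 -0.0017 -0.014 -0.0044 0 0 0;1 -0.0017 -0.014 -0.0044 0 0 0;1 -0.0017 -0.014 -0.0044 0 0 0;1 -0.0017 -0.014 -0.0044 0 0 0;1 -0.0017 -0.014 -0.0044 0 0 0")

```text
time_s: 24.72
tcp_pos: [0.4295, -0.0281, 0.2895]
tool_rot: [0.344, 0.084, 0.935, -0.031]
force: [0.2, -0.1, -0.2]
gripper_width: 0.0003
finger_force: 0.0
```

Emit:
play_rows(commands="1 0 -0.016 0 0 0 0;1 0 -0.016 0 0 0 0;1 0 -0.016 0 0 0 0;1 0 -0.016 0 0 0 0;1 0 -0.016 0 0 0 0;1 0 -0.016 0 0 0 0;1 0 -0.016 0 0 0 0;1 0 -0.016 0 0 0 0;1 0 -0.013 0 0 0 0;1 0 -0.005 0 0 0 0")

```text
time_s: 25.55
tcp_pos: [0.4065, -0.1583, 0.29]
tool_rot: [0.344, 0.084, 0.935, -0.031]
force: [0.8, 0.7, 0.3]
gripper_width: 0.0003
finger_force: 0.0
```

```bash
python3 - <<'E'
from h import *
go((-.068,-.26,.212),50)
s=cap('side','s5');t=cap('top','t5')
a=cv2.convertScaleAbs(s['frame'][160:310,230:380],alpha=1.3); b=cv2.convertScaleAbs(t['frame'][150:300,290:440],alpha=2.2)
f=lambda i:cv2.resize(i,(400,400),interpolation=cv2.INTER_CUBIC)
cv2.imwrite('pics/e.png',np.hstack([f(a),f(b)]))
E
```

```text
t 25.55 tcp [ 0.4065 -0.1583  0.29  ] q [-0.6339 -0.2806  0.8957  2.4559  0.6866  0.1977  1.0828] F [0.7718 0.7097 0.3136] tipF [-0.1297 -0.258   0.216 ] w 0.00027867419183573146
shift [-0.0451 -0.002   0.043 ] turn [-0.0028  0.0071 -0.0041] shift in goal axes [-0.0454 -0.0023  0.0427]
```

View pics/e.png

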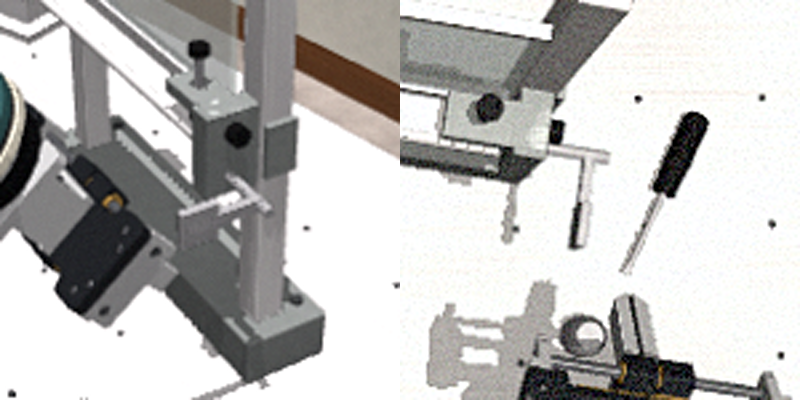

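Top crop: the finger tip is at (630,295), right of the tab at (578,205–247). The bolt's cross rod ends at (608,157), so the tip must stay in front of that. The lens is at (583,335), well below the hand.

Emit:
play_rows(commands="1 -0.0038 0 0.0036 0 0 0;1 -0.0038 0 0.0036 0 0 0;1 -0.0038 0 0.0036 0 0 0;1 -0.0038 0 0.0036 0 0 0;1 -0.0038 0 0.0036 0 0 0;1 -0.0038 0 0.0036 0 0 0;1 -0.0038 0 0.0036 0 0 0;1 -0.0038 0 0.0036 0 0 0;1 -0.0038 0 0.0036 0 0 0;1 -0.0038 0 0.0036 0 0 0")

```text
time_s: 26.48
tcp_pos: [0.457, -0.1632, 0.2908]
tool_rot: [0.344, 0.082, 0.935, -0.031]
force: [-0.6, 0.1, -0.1]
gripper_width: 0.0006
finger_force: 0.0
```

```bash
python3 - <<'E'
from h import *
go((-.078,-.19,.212),50)
s=cap('side','s6');t=cap('top','t6')
a=cv2.convertScaleAbs(s['frame'][160:310,230:380],alpha=1.3); b=cv2.convertScaleAbs(t['frame'][150:300,290:440],alpha=2.2)
f=lambda i:cv2.resize(i,(400,400),interpolation=cv2.INTER_CUBIC)
cv2.imwrite('pics/f.png',np.hstack([f(a),f(b)]))
E
```

```text
t 26.4833 tcp [ 0.457  -0.1632  0.2908] q [-1.011  -0.231   1.2521  2.3676  0.7732  0.1884  0.995 ] F [-0.6082  0.1132 -0.1051] tipF [-0.079  -0.2539  0.2168] w 0.0006430638503664222
shift [0.0015 0.0637 0.0042] turn [-0.0023  0.0077  0.0013] shift in goal axes [0.0016 0.0637 0.0043]
```

View pics/f.png

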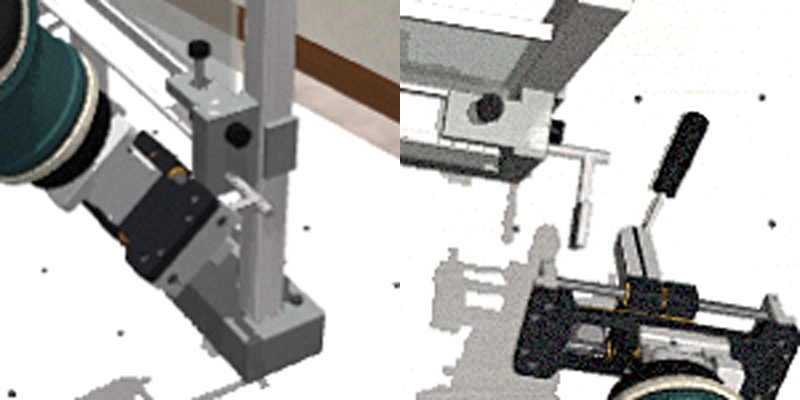

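Top crop: the tip at (630,230) overlaps the front part of the tab (205–247) with a clear gap to its right. Joints 3 and 6 are near their limits, so I'll steepen the tool while moving slightly deeper.

Emit:
play_rows(commands="1 0 0 0 0 0.033 0;1 0 0 0 0 0.033 0;1 -0.0035 0 0.0012 0 0.033 0;1 -0.0035 0 0.0012 0 0.033 0;1 -0.0035 0 0.0012 0 0.033 0;1 -0.0035 0 0.0012 0 0.033 0;1 -0.0035 0 0.0012 0 0.033 0;1 -0.0035 0 0.0012 0 0.033 0;1 -0.0035 0 0.0012 0 0 0;1 -0.0035 0 0.0012 0 0 0")

```text
time_s: 27.42
tcp_pos: [0.4827, -0.1714, 0.2958]
tool_rot: [0.223, 0.088, 0.971, -0.024]
force: [-0.6, 0.6, -0.2]
gripper_width: 0.0005
finger_force: 0.0
```

```bash
python3 - <<'E'
from h import *
go((-.072,-.25,.21),65)
E
```

```text
t 27.4167 tcp [ 0.4827 -0.1714  0.2958] q [-0.8156  0.1172  1.2019  2.173  -0.3798  0.5051  2.0436] F [-0.6267  0.6097 -0.2249] tipF [-0.0729 -0.2583  0.2084] w 0.0005384021801510105
shift [-0.003   0.0074 -0.0011] turn [-0.0092  0.016  -0.0042] shift in goal axes [-0.003   0.0074 -0.0011]
```

Emit:
play_rows(commands="1 -0.0003 0.0015 0 0 0 0;1 -0.0003 0.0015 0 0 0 0;1 -0.0003 0.0015 0 0 0 0;1 -0.0003 0.0015 0 0 0 0;1 -0.0003 0.0015 0 0 0 0;1 0 0.0015 0 0 0 0;1 0 0.0015 0 0 0 0;1 0 0.0015 0 0 0 0;1 0 0.001 0 0 0 0;1 0 0.001 0 0 0 0")

```text
time_s: 28.25
tcp_pos: [0.4868, -0.1576, 0.2969]
tool_rot: [0.224, 0.087, 0.97, -0.023]
force: [-0.1, 0.1, 0.5]
gripper_width: 0.0002
finger_force: 0.0
```

Emit:
play_rows(commands="1 0 0.0008 0 0 0 0;1 0 0.0008 0 0 0 0;1 0 0.0008 0 0 0 0;1 0 0.0008 0 0 0 0;1 0 0.0008 0 0 0 0;1 0 0.0008 0 0 0 0;1 0 0.0008 0 0 0 0;1 0 0.0008 0 0 0 0;1 0 0.0008 0 0 0 0;1 0 0.0008 0 0 0 0")

```text
time_s: 29.08
tcp_pos: [0.4882, -0.1498, 0.2969]
tool_rot: [0.224, 0.087, 0.97, -0.023]
force: [-0.1, 0.3, -0.1]
gripper_width: 0.0005
finger_force: 0.0
```

```bash
python3 - <<'E'
from h import *
go((-.072,-.2065,.21),65)
E
```

```text
t 29.0833 tcp [ 0.4882 -0.1498  0.2969] q [-0.8844  0.1023  1.2098  2.1774 -0.3062  0.4928  1.9315] F [-0.1266  0.2987 -0.0526] tipF [-0.0711 -0.236   0.2095] w 0.0005232181310643784
shift [-0.001   0.0287 -0.0011] turn [-0.0082  0.0175 -0.003 ] shift in goal axes [-0.0011  0.0287 -0.0009]
```

Just short of contact by my estimate. I'll go on at 0.8 mm/row.

Emit:
play_rows(commands="1 0 0.0008 0 0 0 0;1 0 0.0008 0 0 0 0;1 0 0.0008 0 0 0 0;1 0 0.0008 0 0 0 0;1 0 0.0008 0 0 0 0;1 0 0.0008 0 0 0 0;1 0 0.0008 0 0 0 0;1 0 0.0008 0 0 0 0;1 0 0.0008 0 0 0 0;1 0 0.0008 0 0 0 0")

```text
time_s: 29.92
tcp_pos: [0.4896, -0.1421, 0.2968]
tool_rot: [0.224, 0.087, 0.97, -0.023]
force: [-1.6, -1.9, 0.8]
gripper_width: 0.0005
finger_force: 1.0
```

Emit:
play_rows(commands="1 0 0.0008 0 0 0 0;1 0 0.0008 0 0 0 0;1 0 0.0008 0 0 0 0;1 0 0.0008 0 0 0 0;1 0 0.0008 0 0 0 0;1 0 0.0008 0 0 0 0;1 0 0.0008 0 0 0 0;1 0 0.0008 0 0 0 0;1 0 0.0008 0 0 0 0;1 0 0.0008 0 0 0 0")

```text
time_s: 30.75
tcp_pos: [0.4911, -0.1341, 0.2968]
tool_rot: [0.224, 0.087, 0.97, -0.023]
force: [-1.2, -0.9, 1.0]
gripper_width: 0.0003
finger_force: 1.0
```

```bash
python3 - <<'E'
from h import *
go((-.072,-.2065,.21),65)
s=cap('side','s7');t=cap('top','t7')
a=cv2.convertScaleAbs(s['frame'][160:310,230:380],alpha=1.3); b=cv2.convertScaleAbs(t['frame'][150:300,290:440],alpha=2.2)
f=lambda i:cv2.resize(i,(400,400),interpolation=cv2.INTER_CUBIC)
cv2.imwrite('pics/g.png',np.hstack([f(a),f(b)]))
E
```

```text
t 30.75 tcp [ 0.4911 -0.1341  0.2968] q [-0.9321  0.0928  1.2134  2.1816 -0.2511  0.4851  1.8474] F [-1.1878 -0.9411  1.0157] tipF [-0.0709 -0.2199  0.2094] w 0.0002568142517694257
shift [-0.001   0.0126 -0.0011] turn [-0.0081  0.0175 -0.0031] shift in goal axes [-0.001   0.0126 -0.001 ]
```

View pics/g.png

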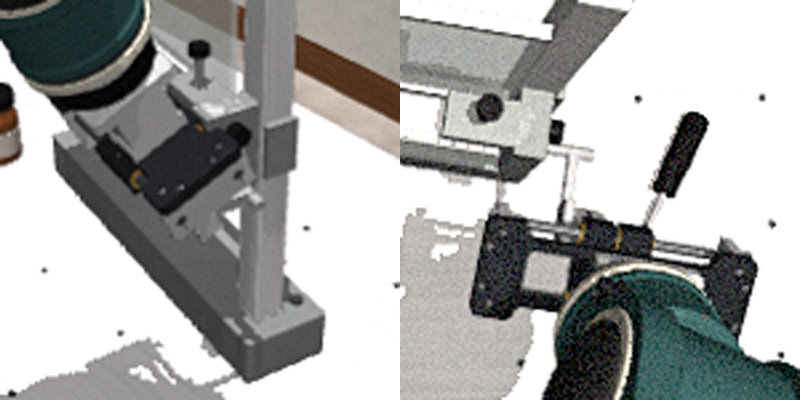

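The bolt is moving with about 2 N: the rod end went from 608 to 593 px in the top crop, about 10 mm.

Emit:
play_rows(commands="1 0 0.0008 0 0 0 0;1 0 0.0008 0 0 0 0;1 0 0.0008 0 0 0 0;1 0 0.0008 0 0 0 0;1 0 0.0008 0 0 0 0;1 0 0.0008 0 0 0 0;1 0 0.0008 0 0 0 0;1 0 0.0008 0 0 0 0;1 0 0.0008 0 0 0 0;1 0 0.0008 0 0 0 0")

```text
time_s: 31.68
tcp_pos: [0.4926, -0.1262, 0.2968]
tool_rot: [0.224, 0.087, 0.97, -0.023]
force: [-1.9, -1.3, 1.1]
gripper_width: 0.0001
finger_force: 1.0
```

Emit:
play_rows(commands="1 0 0.0004 0 0 0 0;1 0 0.0004 0 0 0 0;1 0 0.0004 0 0 0 0;1 0 0.0004 0 0 0 0;1 0 0.0004 0 0 0 0;1 0 0.0004 0 0 0 0;1 0 0.0004 0 0 0 0;1 0 0.0004 0 0 0 0;1 0 0.0004 0 0 0 0;1 0 0.0004 0 0 0 0")

```text
time_s: 32.52
tcp_pos: [0.4932, -0.1223, 0.2967]
tool_rot: [0.224, 0.087, 0.97, -0.023]
force: [-1.0, -2.4, 0.4]
gripper_width: 0.0005
finger_force: 1.0
```

Emit:
play_rows(commands="1 0 0.0002 0 0 0 0;1 0 0.0002 0 0 0 0;1 0 0.0002 0 0 0 0;1 0 0.0002 0 0 0 0;1 0 0.0002 0 0 0 0;1 0 0.0002 0 0 0 0;1 0 0.0002 0 0 0 0;1 0 0.0002 0 0 0 0;1 0 0.0001 0 0 0 0;1 0 0.0001 0 0 0 0")

```text
time_s: 33.35
tcp_pos: [0.4936, -0.1206, 0.2967]
tool_rot: [0.224, 0.087, 0.97, -0.023]
force: [-1.3, -0.6, 1.4]
gripper_width: 0.0004
finger_force: 1.0
```

Emit:
play_rows(commands="1 0 0.0002 0 0 0 0;1 0 0.0002 0 0 0 0;1 0 0.0002 0 0 0 0;1 0 0.0002 0 0 0 0;1 0 0.0002 0 0 0 0;1 0 0.0002 0 0 0 0;1 0 0.0002 0 0 0 0;1 0 0.0002 0 0 0 0;1 0 0.0001 0 0 0 0;1 0 0.0001 0 0 0 0")

```text
time_s: 34.18
tcp_pos: [0.4939, -0.1188, 0.2967]
tool_rot: [0.224, 0.087, 0.97, -0.023]
force: [-1.4, -2.1, 1.5]
gripper_width: 0.0004
finger_force: 1.0
```

```bash
python3 - <<'E'
from h import *
go((-.072,-.2065,.21),65)
t=cap('top','t8')
# rod end: rightmost bright in row band, per picture
for n in ['t6','t7','t8']:
    g=cv2.GaussianBlur(cv2.cvtColor(ld(n)['frame'],cv2.COLOR_BGR2GRAY),(1,1),0)
    r0=150+int(154/2.667); print(n,[g[r,495:528].tolist() for r in range(r0-1,r0+2)])
E
```

```text
t 34.1833 tcp [ 0.4939 -0.1188  0.2967] q [-0.9763  0.0864  1.216   2.1845 -0.2017  0.4799  1.7692] F [-1.3802 -2.0779  1.4915] tipF [-0.0708 -0.2044  0.2094] w 0.0004374205752933059
shift [-0.001  -0.0029 -0.0011] turn [-0.0082  0.0175 -0.003 ] shift in goal axes [-0.0009 -0.0029 -0.0011]
t6 [[121, 120, 120, 119, 117, 120, 120, 120, 117, 120, 118, 117, 118, 121, 118, 120, 116, 120, 120, 119, 119, 118, 121, 119, 119, 119, 119, 123, 121, 120, 122, 121, 118], [118, 119, 116, 120, 119, 119, 115, 115, 124, 116, 121, 119, 123, 120, 117, 120, 118, 120, 118, 120, 122, 121, 117, 117, 120, 120, 123, 119, 119, 122, 119, 121, 120], [121, 116, 119, 119, 121, 121, 121, 114, 123, 121, 119, 119, 123, 118, 118, 115, 120, 123, 119, 116, 115, 120, 119, 118, 120, 117, 119, 121, 120, 118, 118, 119, 118]]
t7 [[124, 121, 121, 124, 128, 126, 123, 126, 124, 127, 126, 124, 124, 124, 127, 124, 126, 122, 127, 124, 129, 124, 127, 125, 122, 125, 123, 120, 127, 128, 124, 123, 125], [126, 127, 127, 123, 124, 126, 122, 127, 128, 122, 124, 124, 124, 127, 124, 126, 124, 127, 124, 124, 124, 127, 126, 124, 122, 127, 127, 126, 126, 126, 125, 125, 121], [125, 123, 126, 123, 125, 123, 127, 125, 124, 127, 125, 123, 122, 129, 123, 123, 124, 125, 124, 126, 125, 124, 127, 126, 126, 126, 126, 125, 123, 124, 124, 123, 128]]
t8 [[126, 124, 121, 121, 125, 123, 123, 125, 127, 127, 126, 123, 125, 125, 128, 127, 124, 126, 123, 123, 124, 124, 127, 127, 123, 125, 126, 123, 125, 126, 126, 123, 123], [124, 126, 128, 123, 127, 126, 125, 123, 127, 125, 125, 124, 128, 119, 125, 124, 123, 125, 127, 123, 123, 128, 123, 127, 126, 125, 126, 126, 126, 125, 123, 128, 124], [120, 127, 124, 127, 126, 123, 125, 122, 124, 127, 125, 123, 124, 123, 123, 121, 125, 126, 124, 126, 124, 126, 123, 125, 125, 124, 124, 124, 127, 123, 127, 121, 123]]
```

Emit:
play_rows(commands="1 0 0.0002 0 0 0 0;1 0 0.0002 0 0 0 0;1 0 0.0002 0 0 0 0;1 0 0.0002 0 0 0 0;1 0 0.0002 0 0 0 0;1 0 0.0002 0 0 0 0;1 0 0.0002 0 0 0 0;1 0 0.0002 0 0 0 0;1 0 0.0001 0 0 0 0;1 0 0.0001 0 0 0 0")

```text
time_s: 35.07
tcp_pos: [0.4939, -0.1182, 0.2967]
tool_rot: [0.224, 0.088, 0.97, -0.024]
force: [-4.2, -10.5, 3.0]
gripper_width: 0.0004
finger_force: 5.7
```

The force jumped to about 11 N at the end stop, so the bolt is home. Retreating to the right, then back and up.

Emit:
play_rows(commands="1 0 0 0 0 0 0;1 0 0 0 0 0 0;1 0 -0.0005 0 0 0 0;1 0 -0.001 0 0 0 0;1 0 -0.003 0 0 0 0;1 0 -0.003 0 0 0 0;1 0 -0.004 0 0 0 0;1 0 -0.004 0 0 0 0;1 0 -0.003 0 0 0 0;1 0 -0.002 0 0 0 0")

```text
time_s: 35.9
tcp_pos: [0.4904, -0.1378, 0.2968]
tool_rot: [0.224, 0.088, 0.97, -0.023]
force: [0.2, 0.1, -0.3]
gripper_width: 0.0007
finger_force: 0.0
```

Emit:
play_rows(commands="1 0 0 -0.003 0 0 0;1 0 0 -0.006 0 0 0;1 0 0 -0.01 0 0 0;1 0 0 -0.01 0 0 0;1 0 0 -0.01 0 0 0;1 0 0 -0.01 0 0 0;1 0 0 -0.01 0 0 0;1 0 0 -0.01 0 0 0;1 0 0 -0.006 0 0 0;1 0 0 -0.003 0 0 0")

```text
time_s: 36.73
tcp_pos: [0.4568, -0.1309, 0.3675]
tool_rot: [0.224, 0.087, 0.97, -0.023]
force: [0.5, -0.5, -0.3]
gripper_width: 0.0007
finger_force: 0.0
```

```bash
python3 - <<'E'
from h import *
go((-.072,-.2065,.21),65)
s=cap('side','s9');t=cap('top','t9')
a=cv2.convertScaleAbs(s['frame'][160:310,230:380],alpha=1.3); b=cv2.convertScaleAbs(t['frame'][150:300,290:440],alpha=2.2)
f=lambda i:cv2.resize(i,(400,400),interpolation=cv2.INTER_CUBIC)
cv2.imwrite('pics/k.png',np.hstack([f(a),f(b)]))
E
```

```text
t 36.7333 tcp [ 0.4568 -0.1309  0.3675] q [-0.8326 -0.2492  0.9237  2.1538  0.356   0.7075  1.2915] F [ 0.5263 -0.4856 -0.3035] tipF [-0.1052 -0.2227  0.2802] w 0.0006805963741972097
shift [-0.0007  0.016   0.0776] turn [-0.0075  0.0182 -0.0036] shift in goal axes [-0.0022  0.0154  0.0776]
```

View pics/k.png

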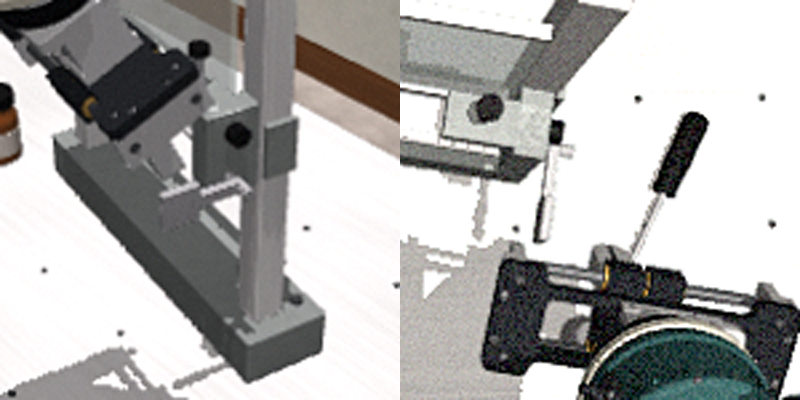

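The bolt is home: in the top crop the rod end moved from 608 to 573 px and the rod sits against the stop. The sash is still up, the hand touches nothing, and the driver and lens are in place.

```bash
python3 -c "
from h import *
print(job_done())"
```

```text
the job is handed in; nothing more can be done
None
```

I handed the job in at about 37 s, but no verdict was returned: the sash was held against the pad at about 12 N for over a second and stayed up, the bolt was pushed to its end stop at about 12 N, and the hand is clear with no bystander seen to be knocked.

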